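# Charge a grinding jar and clamp it in the mill

## Robot

A 6-joint arm with a two-finger parallel gripper is mounted at the origin on the work surface. World frame = base frame: x ahead of the robot, y to its left, z up, the work surface at z = 0. Lengths are in m, angles in rad, forces in N, time in s.
With the tool pointing down it reaches from about 0.275 to 0.725 m from the base axis. Payload 5.6 kg.
Tool frame: the origin (TCP) lies at the very end of the fingers, on their centre line; the grasp point (between the pads) lies pinch_z behind it (pinch_z is the distance from the TCP to the grasp point, in m); z points along the fingers, y is the direction in which the jaws open and shut (so a half turn about z gives the same grasp; the last joint's range is limited). The gripper opens to 85 mm and grips with 20 to 120 N. Pads are 22 mm wide; open, the fingers measure 114 mm over their backs; the gripper's body (76 mm by 85 mm) begins 54 mm behind the grasp point. The pads swing forward as they close: fully open they stand 13 mm farther back than shut.
Start: joints at [-0.927, 0.255, 0.108, 0, -1.424, -0.285], TCP at [0.193, -0.515, 0.231] pointing down, gripper open.
Joint ranges: [-2.95, 2.95], [-1.21, 1.97], [-1.09, 1.5], [-2.87, 1.71], [-2.94, -0.07], [-3.05, 3.05]. Speed limits (rad/s): [2.57, 2.57, 3.14, 3.14, 3.14, 3.14].

## Interface

Orientations are given as [roll, pitch, yaw] about the fixed x, y, z axes, in that order (R = Rz(yaw) Ry(pitch) Rx(roll)).
In Python, from cell import read_state, snapshot, get_calibration, finish_job, masks_of, spot_point, pinch_z gives the robot as it stands.
- The arm moves only by the shell command python3 -m crank 'ROWS' [OPENING]. ROWS is JSON, a list of rows, each a list of 4 numbers: the shift along the tool's x, y, z in mm, then the turn about the tool's z in rad. In form: [[tx, ty, tz, turn], ...]. A call has 1 to 8 rows; each row is the pose to reach, as a shift and turn from the pose measured when the call began, along the tool's axes at that moment; what a row does not reach only later rows make up. A row lasts 1/8 s, in which the tool goes at most 62.5 mm and 10.7 degrees, less where a joint would pass 70% of its speed; a pose out of reach is approached as far as the arm can. A call with a gripper value outside its range is refused whole. OPENING is the finger opening in mm, from 0 to 85.4, set as the call begins (- or left out, the last holds). The fingers move at their own pace and stop on an object; the grip force is fixed at half the most. Time passes only in rows, so rows that repeat a pose let the fingers close. It gives the time, the measured TCP pose, the force and the opening at its end, in the units of the state.
- read_state(): the state, without advancing time (a new reading comes with each control period).
- snapshot(name): name is "side" or "top"; returns the picture (480x640x3 uint8, blue, green, red); there is no depth.
- get_calibration(name): a dict with "vertical_fov" (degrees; the focal length in pixels is half the picture's height over the tangent of half this angle, whatever the lens; pixels are square), "cx", "cy" (the principal point, pixels), "dist_coeffs" ([k1, k2, p1, p2, k3] as OpenCV has them; the pictures are not rectified), "view" (4x4, takes a point from world to camera coordinates). Camera axes: x right, y up, looking along -z (the intrinsics and any distortion apply to the point x, -y, -z); pixel columns grow to the right and rows downward; lengths in m; the calibration is good to about 2 mm. A picture is of the moment at which its call begins. get_calibration takes no time and is no camera call.
- finish_job(): hands the job in, once; it reports no verdict.
Trained networks look in the newest picture that a camera, given by its name, has taken for a name from the list of things; names that differ only in an ending like _2 or _b are one class to them, and where a whole thing is asked for, a point or a joint stands for the part that bears it (a point fixed in the world has none). Each returns a list of dicts, best first, with "conf" (0 to 1); they miss things now and then, are a little off and sometimes report something else, mostly with a low value. They report only what shows in the picture. A call takes as long as a camera call. They do not tell look-alikes from the thing itself.
- masks_of(label, camera): "pixels" (480x640 bool, what is visible of it) and "location" ([column, row] in pixels, amid what is visible of it).
- spot_point(label, camera): "location" ([column, row] in pixels: a listed point, or the origin of a listed thing).
The state is a dict: "time": time; "joint_positions": joint angles; "joint_velocities": joint speeds; "effort": joint torques, N m; "tcp_pos": TCP position; "ee_rot": TCP orientation; "ft_force": force on the tool from outside, world axes, zero at the start; "ft_torque": the same for the moment, N m; "finger_gap": opening from 0.0 (shut) to 1.0 (fully open).
Only numpy, scipy, OpenCV 4.12 (cv2) and the standard library are available. Lean on these libraries where they do the work, as an engineer would, in place of code of your own. Each camera call takes 0.05 s, during which the arm holds its last target. There are 200 camera calls.

## Task

Get the sample ready for grinding: put every rock chip from the tile into the steel jar, and with the hopper still upright turn the dispenser's dial cap to the port the 15 mm balls fit through, then tip the hopper fully so that all its balls fall into the jar standing under it. Set the hopper upright again with its dial shut, put the loaded jar into the mill's holder, swing the clamp arm over it and tighten the knob until the ratchet clearly slips. Keep the jar upright and leave the other things on the bench where they are.

Things in the scene. Friction and masses are not known exactly. Their poses are not given: they have to be found in the camera images.
- dispenser: Ball dispenser, fixed: aluminium tray 150 mm (x) by 250 mm (y), 4 mm thick with a 16 mm high rim, two grey posts, and between them a tipping hopper (joint hopper) that pours towards the tray's own +y. Origin on the table straight under the middle of the hopper's level pivot axis, which is the tray's own x, 112 mm above the table; z up.
- drop_mark (a point): Centre of the yellow ring on the tray floor, 83 mm from the pivot on the pouring side, where the balls come down when the hopper is tipped; a jar up to 60 mm tall standing on it is clear of the hopper. The point is on the tray floor, 4 mm above the table.
- hopper (a joint): Tilt of the hopper, rad: 0 upright on its rest, 2.35 fully tipped (stop; mouth 45 degrees below level). Heavier behind the pivot: gravity holds it at either end, in between it falls to the nearer one; friction 0.10 N m. A clear flat magazine 28 mm wide (along the pivot), 54 mm deep, under a round dial cap; upright, its middle is 37 mm behind the pivot (-y), base 72 mm, cap top 172 mm above the table.
- hopper_bar (a point): Middle of the hopper's black handle bar: 12 mm thick, 71 mm long, parallel to the pivot axis and 125 mm from it. Upright, it stands behind the magazine, 160 mm above the table, 45 mm clear of the magazine; it goes over the top in an arc about the pivot and may turn between the fingers. It takes about 2 N.
- dial (a joint): Angle of the blue dial cap on the hopper, rad, growing as it turns clockwise seen from above: 0 shut, +1.2 the 20 mm port lies over the outlet, -1.2 the 10 mm port, -2.4 the 6 mm port; range -2.6 to 1.35. The outlet is on the pouring side, at the red mark. Stays where it is left (friction 0.05 N m).
- dial_grip (a point): On the dial cap's axis, 10 mm below its top face (upright: 162 mm above the table). The cap is a ribbed round cap 62 mm across and 20 mm high, to be gripped by its rim from above; its axis is vertical when the hopper is upright.
- ball1_center (a point): Centre of a 15 mm steel grinding ball, 14 g; at the start inside the hopper. May be absent.
- ball2_center (a point): Centre of a 15 mm steel grinding ball, 14 g; at the start inside the hopper. May be absent.
- ball3_center (a point): Centre of a 15 mm steel grinding ball, 14 g; at the start inside the hopper. May be absent.
- holder (a point): Middle of the floor of the round jar holder, 98 mm above the table, on the white vibration mill (fixed, 190 by 230 mm, its top 95 mm above the table; the holder lies 20 mm and 30 mm off its middle, own -x and -y): a steel rim 12 mm high, 72 mm inside diameter (the jar is 64 mm).
- clamp_arm (a joint): Swing of the mill's clamp arm about its upright post (20 mm thick, 95 mm from the holder's centre, own +y of the mill), rad, growing clockwise seen from above: 0 swung fully aside (knob farther from the robot), pi/2 over the jar holder (stop). The arm is a level bar 18 mm wide and 16 mm high with, 95 mm from the pivot, a captive steel jar lid (68 mm) below and the ratchet knob above. Stays where it is left (friction 0.12 N m); pushed on its flank it takes about 3 N.
- clamp_mid (a point): Middle of the clamp arm's free length, 48 mm from the pivot, at mid height of the bar (186 mm above the table). Own x runs along the arm from the post to the knob, z up.
- screw (a joint): Turn of the clamp screw, rad, growing clockwise seen from above (tightening): 0 fully slack, 2.8 lid pressed down on the jar (cannot turn further). The lid comes down 2.2 mm per rad. Friction 0.04 N m.
- ratchet (a joint): How far the knob has slipped on the screw, rad: 0 at the start; it grows only when the screw is tight and the knob is turned on clockwise against its set torque of 0.22 N m. The knob turns with the screw until then.
- knob_grip (a point): Middle of the ratchet knob, on the screw axis, 213 mm above the table: a black round knob 40 mm across and 26 mm high, 6 mm above the arm's top; to be gripped by its sides from above.
- jar: Steel grinding jar, 64 mm across, 55 mm high, wall 4 mm, floor 5 mm, open at the top, 0.35 kg. Origin at the centre of its underside; z up.
- chip1: Rock chip for grinding, about 20 mm (own x) by 16 mm (own y) by 12 mm high, 12 g, at the start on a white tile 6 mm thick. Origin at the centre of its underside. May be absent.
- chip2: Rock chip for grinding, about 20 mm (own x) by 16 mm (own y) by 12 mm high, 12 g, at the start on a white tile 6 mm thick. Origin at the centre of its underside. May be absent.
- chip3: Rock chip for grinding, about 20 mm (own x) by 16 mm (own y) by 12 mm high, 12 g, at the start on a white tile 6 mm thick. Origin at the centre of its underside. May be absent.
- reagent: Bystander: amber bottle 34 mm across, 62 mm high.
- mailer: Bystander: flat yellow slide mailer 85 by 34 by 12 mm.
- marker: Bystander: marker pen 115 mm long, 13 mm thick.
- cover_box: Bystander: clear box of cover glasses 50 by 50 by 20 mm.
- dust_cap: Bystander: black dust cap 40 mm across, 22 mm high.
There are look-alikes about, which are no part of the job. Leave any green, orange or pink look-alike of the jar alone.

How it is judged:
By the outcome, as a careful person would: the job done as asked, in the order asked, and still so for the second after the job is handed in, with the robot touching nothing.
Of ball1, ball2, ball3 only 2 to 3 are there at a start; the rules pass over those that are not, and their reading is None.
Of chip1, chip2, chip3 only 1 to 3 are there at a start; the rules pass over those that are not, and their reading is None.
At some moment in a run one of chip1, chip2, chip3 may be knocked a few centimetres aside while the robot is not near it.
It also fails if it takes over 210 s, if anything falls off the work surface, if the arm or the gripper's body presses on something with over 40 N, if the wrist force passes 120 N, or if a joint passes its speed limit or range.

## Working session

There is one attempt and no reset: what is moved stays moved. The work goes in short steps, Python scripts to look and compute and a shell command to move; the robot and the scene stay as the last step left them, time stands still between calls to the robot, and variables do not carry over. Pictures are saved under pics/ and viewed, about 12 in all and at most 16, crops included, and the job is handed in when it is done.

```bash
ls; mkdir -p pics; cat > h.py <<'E'
import numpy as np, cv2, json
from scipy.spatial.transform import Rotation as R
from cell import *
def cam(n):
    c=get_calibration(n); f=240/np.tan(np.radians(c["vertical_fov"])/2)
    K=np.array([[f,0,c["cx"]],[0,f,c["cy"]],[0,0,1]]); return K,np.array(c["dist_coeffs"],float),np.array(c["view"])
def ray(n,px):
    K,d,V=cam(n); u=cv2.undistortPoints(np.array([[px]],float),K,d)[0,0]
    Rw=V[:3,:3].T; o=-Rw@V[:3,3]; v=Rw@np.array([u[0],-u[1],-1]); return o,v/np.linalg.norm(v)
def at(n,px,z):
    o,v=ray(n,px); return o+v*(z-o[2])/v[2]
def proj(n,P):
    K,d,V=cam(n); p=V[:3,:3]@np.array(P,float)+V[:3,3]; p=p*[1,-1,-1]
    return cv2.projectPoints(p[None],np.zeros(3),np.zeros(3),K,d)[0][0,0]
def tri(a,b):
    o1,v1=ray("top",a);o2,v2=ray("side",b)
    A=np.stack([v1,-v2],1);s=np.linalg.lstsq(A,o2-o1,rcond=None)[0]
    p,q=o1+v1*s[0],o2+v2*s[1]; return (p+q)/2,np.linalg.norm(p-q)
def tool(P,pinch=True,tz=None):
    "shift in tool axes (mm) bringing the grasp point to P"
    s=read_state(); r=R.from_euler('xyz',s["ee_rot"]); t=np.array(s["tcp_pos"])
    return r.inv().apply(np.array(P)-t)*1000
E
python3 - <<'E'
from h import *
s=read_state(); print(s, pinch_z() if callable(pinch_z) else pinch_z)
for n in("top","side"):
    im=snapshot(n); cv2.imwrite(f"pics/{n}0.png",im)
    K,d,V=cam(n); print(n,K[0,0],d,(-V[:3,:3].T@V[:3,3]).round(3))
    for l in ["dispenser","drop_mark","hopper_bar","dial_grip","holder","clamp_mid","knob_grip","jar","chip1"]:
        for r in spot_point(l,n)[:4]: print(l,np.round(r["location"],1),round(r["conf"],2))
E
```

```text
pics
{'time': 0.0, 'joint_positions': array([-9.27414785e-01,  2.55775906e-01,  1.07028813e-01, -4.68156514e-04,
       -1.42390848e+00, -2.84563024e-01]), 'joint_velocities': array([ 2.38211982e-03,  4.12508497e-04, -3.55668646e-04, -8.82504115e-04,
       -2.38927165e-05,  1.02576576e-04]), 'effort': array([ 9.48548004e-04, -3.86632955e+01,  2.37944895e+01,  5.36508635e+00,
       -6.01310399e-03,  6.63626679e-06]), 'tcp_pos': array([ 0.19300785, -0.51450272,  0.23039116]), 'ee_rot': array([ 3.13967818e+00, -7.75981046e-05, -2.78284301e+00]), 'ft_force': array([-0.341546  , -0.3727957 , -0.01464833]), 'ft_torque': array([ 0.03358487, -0.04388839,  0.01494103]), 'finger_gap': 0.998736887428286} 0.0187
top 455.80067945845934 [-0.10396838  0.          0.          0.          0.        ] [ 0.459 -0.034  1.213]
dispenser [416.8 259.2] 0.74
drop_mark [384.6 254. ] 0.73
hopper_bar [475.7 261.6] 0.77
dial_grip [442.4 255.6] 0.75
holder [213.1 281.4] 0.95
clamp_mid [163.6 263.2] 0.74
clamp_mid [323.4 244.1] 0.28
knob_grip [161.5 242.6] 0.77
knob_grip [282.4 191.5] 0.52
jar [324.1 291. ] 0.76
jar [328.3 166.1] 0.74
jar [285.9 343.2] 0.62
jar [281.8 296.8] 0.55
chip1 [165.5 264.9] 0.67
chip1 [320.9 245.5] 0.6
side 519.910381938717 [-0.02597878  0.          0.          0.          0.        ] [0.122 0.6   0.73 ]
dispenser [396.5 253.1] 0.94
drop_mark [372.6 269.4] 0.77
drop_mark [192.8 377.1] 0.33
drop_mark [231.6 311.7] 0.27
hopper_bar [432.7 184.5] 0.57
dial_grip [417.7 189.5] 0.87
dial_grip [290.9 266.8] 0.42
holder [265.3 382.8] 0.87
clamp_mid [191.7 377.4] 0.76
knob_grip [161.6 348.5] 0.67
jar [369.  333.5] 0.83
jar [411.8 398.3] 0.75
jar [247.6 267.4] 0.7
jar [230.3 311.2] 0.16
chip1 [424.8 349.5] 0.7
chip1 [323.2 303.8] 0.6
```

View pics/top0.png

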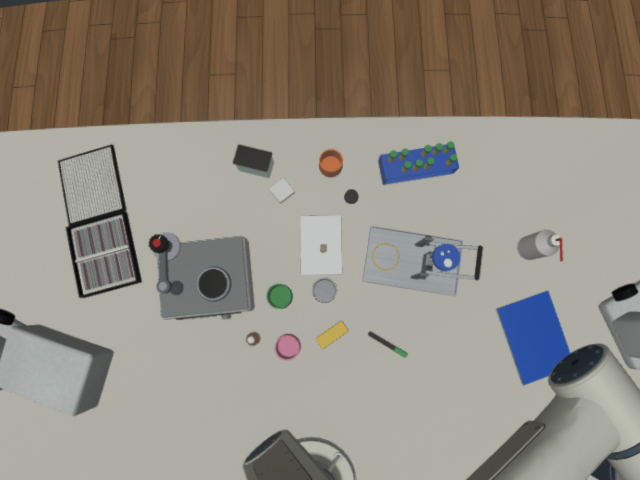

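View pics/side0.png

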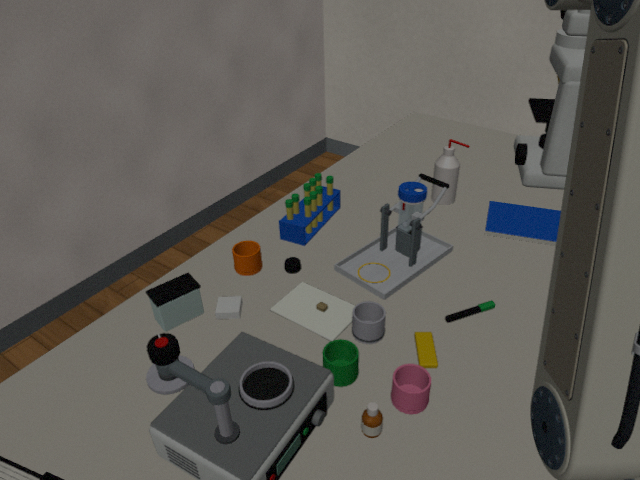

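The candidates for the jar (top view) are steel/grey (324,291), green (280,296), pink (288,346) and orange (331,163). The grey one is the jar. One chip shows on the tile, at (323,248). Next is a close crop plus positions.

```bash
cat > m.py <<'E'
from h import *
T=cv2.imread("pics/top0.png");S=cv2.imread("pics/side0.png")
a=cv2.resize(T[205:310,290:500],None,fx=3.7,fy=3.7,interpolation=cv2.INTER_CUBIC)[:, :760]
b=cv2.resize(S[270:345,260:410],None,fx=2.6,fy=2.6,interpolation=cv2.INTER_CUBIC)
c=np.zeros((590,780,3),np.uint8);c[:a.shape[0],:a.shape[1]]=a;c[390:390+b.shape[0],:b.shape[1]]=b
d=cv2.resize(T[225:325,150:255],None,fx=2,fy=2);c[390:590,400:610]=d[:200]
cv2.imwrite("pics/crop1.png",c)
pr=lambda n,p:print(n,np.round(p,4))
for n,l,z in [("top",(384.6,254),.004),("side",(372.6,269.4),.004),("top",(475.7,261.6),.16),("side",(432.7,184.5),.16),("top",(442.4,255.6),.162),("side",(417.7,189.5),.162),("top",(213.1,281.4),.098),("side",(265.3,382.8),.098),
 ("top",(163.6,263.2),.186),("side",(191.7,377.4),.186),("top",(161.5,242.6),.213),("side",(161.6,348.5),.213),("top",(416.8,259.2),0),("side",(396.5,253.1),0),("top",(324.1,291),0),("side",(369,333.5),0),("top",(323.4,248),.018),("side",(321.5,307),.012)]: pr((n,l),at(n,l,z))
for n in("top","side"):
  for l in("chip1","jar","drop_mark","holder"):
    for m in masks_of(l,n)[:4]:
      q=m["pixels"]; ys,xs=np.nonzero(q); print(n,l,round(m["conf"],2),np.round(m["location"],1),q.sum(),xs.min(),xs.max(),ys.min(),ys.max(),cv2.imread(f"pics/{n}0.png")[q].mean(0).round())
E
python3 m.py
```

```text
('top', (384.6, 254)) [ 0.5892 -0.2039  0.004 ]
('side', (372.6, 269.4)) [ 0.5893 -0.211   0.004 ]
('top', (475.7, 261.6)) [ 0.5507 -0.3953  0.16  ]
('side', (432.7, 184.5)) [ 0.5397 -0.3794  0.16  ]
('top', (442.4, 255.6)) [ 0.566  -0.3166  0.162 ]
('side', (417.7, 189.5)) [ 0.5555 -0.3368  0.162 ]
('top', (213.1, 281.4)) [0.5185 0.2331 0.098 ]
('side', (265.3, 382.8)) [0.5163 0.2301 0.098 ]
('top', (163.6, 263.2)) [0.5571 0.3284 0.186 ]
('side', (191.7, 377.4)) [0.5491 0.3319 0.186 ]
('top', (161.5, 242.6)) [0.6012 0.325  0.213 ]
('side', (161.6, 348.5)) [0.6    0.3341 0.213 ]
('top', (416.8, 259.2)) [ 0.5741 -0.2904  0.    ]
('side', (396.5, 253.1)) [ 0.578  -0.3011  0.    ]
('top', (324.1, 291)) [ 0.4939 -0.0407  0.    ]
('side', (369, 333.5)) [ 0.4908 -0.0368  0.    ]
('top', (323.4, 248)) [ 0.6066 -0.0408  0.018 ]
('side', (321.5, 307)) [ 0.605 -0.036  0.012]
top jar 0.94 [322.4 288.9] 487 312 336 278 302 [143. 140. 138.]
top jar 0.82 [279.6 295. ] 547 266 292 283 308 [ 82. 123.  77.]
top jar 0.72 [444.5 260.1] 1288 421 482 241 279 [137. 109.  97.]
top jar 0.7 [327.8 161.5] 564 319 342 148 176 [ 67.  97. 151.]
top drop_mark 0.88 [416.9 257.3] 5760 362 483 225 295 [149. 142. 137.]
top drop_mark 0.46 [164.2 252.8] 1070 148 179 232 293 [92. 90. 93.]
top holder 0.69 [202.9 273.1] 7446 148 253 232 319 [104. 105. 102.]
side chip1 0.45 [321.6 305. ] 57 318 326 303 310 [51. 72. 81.]
side jar 0.92 [345.6 359.7] 1354 323 359 340 386 [25. 64. 14.]
side jar 0.86 [413.4 390.1] 1689 389 430 364 413 [ 72.  57. 105.]
side jar 0.83 [245.7 257.2] 924 232 262 241 275 [ 10.  50. 101.]
side jar 0.81 [368.5 323.3] 1252 352 385 301 344 [81. 79. 79.]
side drop_mark 0.98 [401.7 247.8] 6407 335 451 175 299 [90. 87. 84.]
side drop_mark 0.3 [424.4 349.9] 642 416 437 332 368 [ 10. 102. 121.]
side holder 0.76 [236.3 405.8] 20622 145 334 332 479 [66. 66. 65.]
```

View pics/crop1.png

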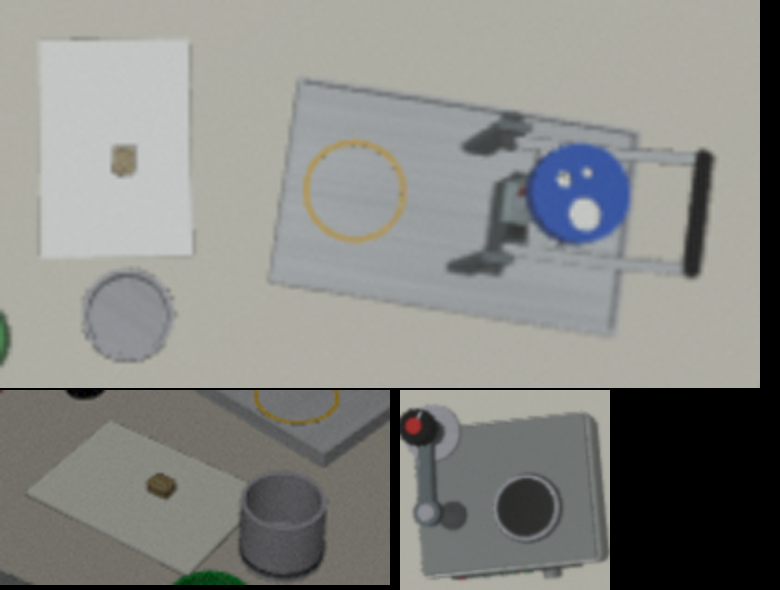

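The crop shows the steel jar empty at (324.6,290), one chip at (323.5,248) and the yellow ring at (385.7,256.6). The dial's 20 mm port is toward the image bottom, so the dial may not be at zero. I'll fit these accurately.

```bash
cat >> h.py <<'E'
def go(P,yaw):
    "tx,ty,tz (mm), turn to bring TCP to P with yaw (mod pi, j6 in range)"
    s=read_state(); r=R.from_euler('xyz',s["ee_rot"]); d=r.inv().apply(np.array(P)-s["tcp_pos"])*1000
    j1=np.arctan2(P[1],P[0]); out=[]
    for k in range(-4,5):
        y=yaw+k*np.pi; j6=y+np.pi/2-j1
        if abs(j6)<2.9: out.append((round(-(j6-(s["ee_rot"][2]+0*1))*0+ (s["joint_positions"][5]-j6) - (j1-s["joint_positions"][0])*1,3),round(j6,2)))
    print("shift",d.round(1),"turns(turn,j6)",out)
E
python3 - <<'E'
from h import *
T=cv2.imread("pics/top0.png"); H=cv2.cvtColor(T,cv2.COLOR_BGR2HSV)
def reg(m,x0,x1,y0,y1):
    z=np.zeros_like(m);z[y0:y1,x0:x1]=m[y0:y1,x0:x1];ys,xs=np.nonzero(z);return np.stack([xs,ys],1).astype(np.float32)
q=reg(((H[...,0]>15)&(H[...,0]<35)&(H[...,1]>70)).astype(np.uint8),365,405,235,275)
e=cv2.fitEllipse(q);ring=at("top",e[0],.004);print("ring",e[0],len(q),ring)
q=reg(((H[...,0]>100)&(H[...,0]<130)&(H[...,1]>120)).astype(np.uint8),425,465,235,280)
e=cv2.minEnclosingCircle(q);cap=at("top",e[0],.172);print("cap",e,cap)
q=reg((H[...,2]<60).astype(np.uint8),465,490,240,285); r=cv2.minAreaRect(q);bar=at("top",r[0],.164);print("bar",r,bar)
v=ring-bar;yw=np.arctan2(v[1],v[0]);print("pour yaw",yw,np.hypot(*v[:2]),np.hypot(*(ring-cap)[:2]), np.arctan2(*(ring-cap)[[1,0]]))
for p in [(584,214),(563,180),(587,173)]:
    P=at("top",(290+p[0]/3.7-.4,205+p[1]/3.7-.4),.172)-cap; print("port",np.hypot(*P[:2]),"cw from pour",(yw-np.arctan2(P[1],P[0])+np.pi)%(2*np.pi)-np.pi)
print("jar rim",at("top",(290+128/3.7-.4,205+315/3.7-.4),.055))
h=((150+(526-400)/2,225+(507-390)/2));print("holder",at("top",h,.11))
post=(150+28/2,225+(513-390)/2);print("post top",at("top",post,.2))
k=(150+20/2,225+(427-390)/2);print("knob top",at("top",k,.226))
E
```

```text
ring (385.3362731933594, 256.0998229980469) 111 [ 0.58356382 -0.20563067  0.004     ]
cap ((446.0, 256.75), 13.530158996582031) [ 0.56220618 -0.32216393  0.172     ]
bar ((478.1740417480469, 262.02044677734375), (3.505237579345703, 32.24818420410156), 6.709836483001709) [ 0.5492114  -0.39972161  0.164     ]
pour yaw 1.395619102633924 0.19710753591542168 0.11847425479330892 1.3895329416443456
port 0.01347596854326261 cw from pour -1.9457947549653793
port 0.012587163007912345 cw from pour 0.5443341996494433
port 0.013735549761923005 cw from pour 1.8401638795753428
jar rim [ 0.49549961 -0.04069178  0.055     ]
holder [0.51273061 0.2303769  0.11      ]
post top [0.5028837  0.32131583 0.2       ]
knob top [0.59744414 0.32372419 0.226     ]
```

```bash
python3 - <<'E'
from h import *
print(at("top",(323.1,247.8),.016)); go([.606,-.040,.12],np.pi)
E
```

```text
[ 0.60735267 -0.04003629  0.016     ]
shift [-553.4  299.7  111.3] turns(turn,j6) [(np.float64(0.359), np.float64(-1.5)), (np.float64(-2.783), np.float64(1.64))]
```

```bash
python3 -m crank '[[-60,32,0,0.1],[-120,65,0,0.2],[-180,97,0,0.36],[-240,130,0,0.36],[-300,162,0,0.36],[-350,190,0,0.36],[-400,217,0,0.36],[-450,244,0,0.36]]' 40; python3 -m crank '[[0,0,0,0]]'; python3 -c "
from h import *
go([.606,-.040,.12],np.pi);print(read_state()['tcp_pos'])
im=snapshot('top');cv2.imwrite('pics/t1.png',im)"
```

```text
time: 2.4
tcp_pos: [0.5198, -0.1384, 0.2316]
ee_rot: [-3.141, 0.001, 3.141]
ft_force: [0.7, -0.0, 0.5]
finger_gap: 0.468
time: 2.52
tcp_pos: [0.5217, -0.1353, 0.2306]
ee_rot: [3.141, -0.0, -3.138]
ft_force: [0.2, -0.5, -0.8]
finger_gap: 0.471
shift [-84.7  95.  110.6] turns(turn,j6) [(np.float64(0.004), np.float64(-1.5)), (np.float64(-3.138), np.float64(1.64))]
[ 0.52168352 -0.13529964  0.2306318 ]
```

```bash
python3 -m crank '[[-42,48,50,0],[-85,95,110,0],[-85,95,160,0],[-85,95,200,0],[-85,95,221,0],[-85,95,221,0]]'; python3 -m crank '[[0,0,0,0],[0,0,0,0],[0,0,0,0],[0,0,0,0]]' 0;python3 -m crank '[[0,0,-60,0],[0,0,-110,0],[0,0,-110,0]]'; python3 -c "
from h import *
print(read_state()['finger_gap']*85.4);go([.494,-.040,.13],np.pi)
a=snapshot('top')[195:315,250:370];b=snapshot('side')[240:360,270:390]
cv2.imwrite('pics/t2.png',cv2.resize(np.hstack([a,b]),None,fx=3.3,fy=3.3))"
```

```text
time: 3.32
tcp_pos: [0.6043, -0.0428, 0.0088]
ee_rot: [-3.141, -0.003, -3.14]
ft_force: [0.0, 0.3, 0.7]
finger_gap: 0.468
time: 3.82
tcp_pos: [0.6049, -0.0433, 0.0102]
ee_rot: [-3.14, -0.001, -3.14]
ft_force: [-1.3, -1.2, 6.2]
finger_gap: 0.158
time: 4.2
tcp_pos: [0.608, -0.0429, 0.1255]
ee_rot: [-3.141, 0.009, -3.14]
ft_force: [1.1, 0.4, -1.6]
finger_gap: 0.158
13.47054664585022
shift [113.9   3.1  -5.5] turns(turn,j6) [(np.float64(0.001), np.float64(-1.49)), (np.float64(-3.14), np.float64(1.65))]
```

View pics/t2.png

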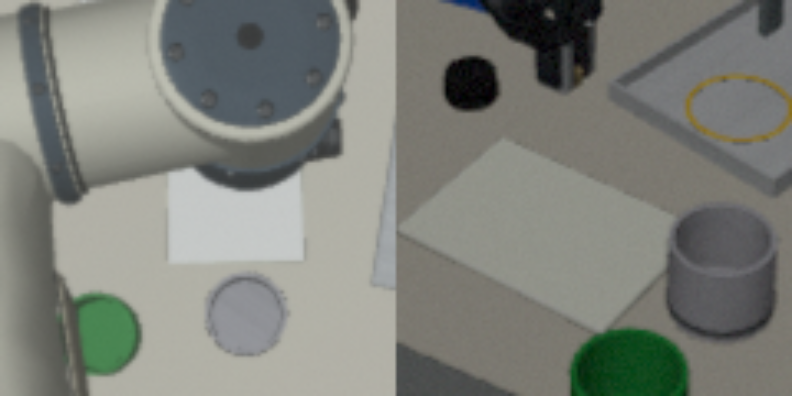

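The tile is empty and the chip is between the fingers (13.5 mm gap). Now I'll put it into the jar at (0.494,-0.040).

```bash
python3 -m crank '[[50,2,0,0],[90,3,0,0],[114,3,0,0],[114,3,0,0],[114,3,40,0],[114,3,80,0],[114,3,92,0],[114,3,92,0]]'; python3 -m crank '[[0,0,0,0],[0,0,0,0],[0,0,0,0]]' 26;python3 -m crank '[[0,0,-60,0],[0,0,-110,0],[0,0,-110,0]]'; python3 -m crank '[[-80,50,-120,0],[-80,100,-120,0],[-80,100,-120,0]]' 85;python3 -c "
from h import *
im=snapshot('top')
for m in spot_point('chip1','top'): print(m)
a=im[195:315,250:370];b=snapshot('side')[240:360,270:390]
cv2.imwrite('pics/t3.png',cv2.resize(np.hstack([a,b]),None,fx=3.3,fy=3.3));go([.494,-.0395,.14],np.pi)"
```

```text
time: 5.3
tcp_pos: [0.491, -0.0401, 0.028]
ee_rot: [-3.14, -0.002, -3.14]
ft_force: [0.7, 0.2, 0.3]
finger_gap: 0.157
time: 5.68
tcp_pos: [0.4918, -0.04, 0.0289]
ee_rot: [-3.141, -0.0, -3.14]
ft_force: [0.3, 0.2, 1.4]
finger_gap: 0.29
time: 6.05
tcp_pos: [0.4945, -0.0396, 0.1433]
ee_rot: [3.141, 0.009, -3.139]
ft_force: [0.5, 0.2, -4.1]
finger_gap: 0.298
time: 6.42
tcp_pos: [0.5731, 0.0617, 0.2642]
ee_rot: [3.141, 0.008, -3.14]
ft_force: [1.0, -0.2, -3.0]
finger_gap: 0.314
shift [  81.8 -102.   123. ] turns(turn,j6) [(np.float64(0.004), np.float64(-1.49)), (np.float64(-3.137), np.float64(1.65))]
```

View pics/t3.png

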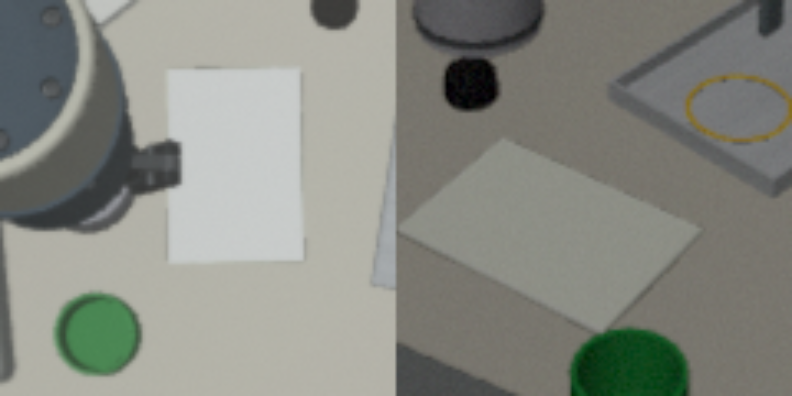

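The jar is missing from its place. The opening fingers spread against its inside wall and lifted it, and it hangs upright on the gripper, with its dark base visible at the top of the side crop. It can go straight onto the ring this way, but first I'll check how it hangs and the ring position from the side camera.

```bash
python3 - <<'E'
from h import *
im=snapshot('side'); cv2.imwrite('pics/s4.png',cv2.resize(im[140:320,180:420],None,fx=3.3,fy=3.3))
H=cv2.cvtColor(cv2.imread('pics/side0.png'),cv2.COLOR_BGR2HSV)
m=((H[...,0]>13)&(H[...,0]<35)&(H[...,1]>80));z=np.zeros_like(m);z[255:288,350:398]=m[255:288,350:398];ys,xs=np.nonzero(z)
e=cv2.fitEllipse(np.stack([xs,ys],1).astype(np.float32));print(e,at('side',e[0],.004))
go([.5845,-.207,.264],np.pi);print(read_state()['ft_force'])
E
```

```text
((373.67120361328125, 272.3849792480469), (19.37557029724121, 31.396318435668945), 92.65747833251953) [ 0.58162926 -0.20304405  0.004     ]
shift [ -10.8 -268.6   -1.4] turns(turn,j6) [(np.float64(0.003), np.float64(-1.23)), (np.float64(-3.138), np.float64(1.91))]
[-0.17370357  0.06506317 -4.0595924 ]
```

View pics/s4.png

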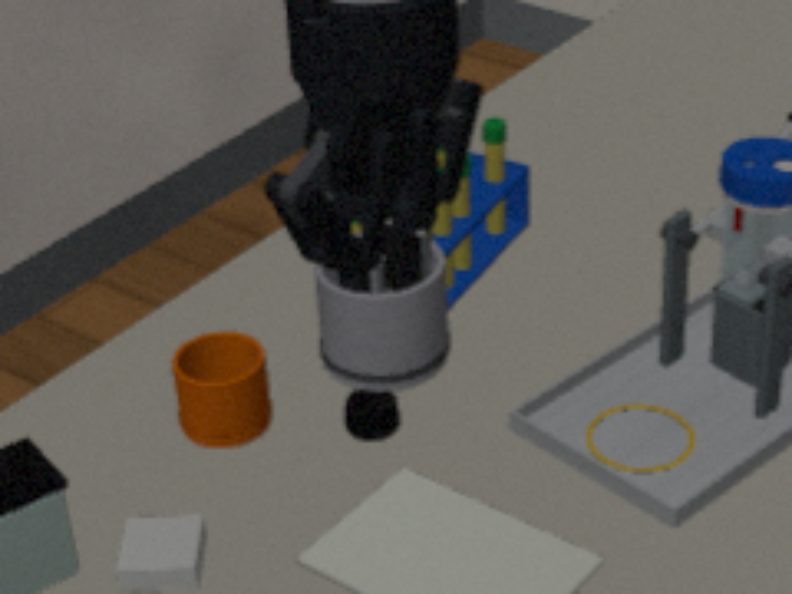

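The jar hangs level and carried by its inside wall. The ring, averaged over both cameras, is at (0.5826,-0.2043). I'll set the jar down there.

```bash
python3 -m crank '[[-2,-40,0,0],[-4,-80,0,0],[-6,-120,0,0],[-8,-165,0,0],[-9,-210,0,0],[-9,-245,0,0],[-9,-266,0,0],[-9,-266,0,0]]'; python3 -m crank '[[0,0,50,0],[0,0,100,0],[0,0,150,0],[0,0,190,0],[0,0,210,0],[0,0,218,0]]';python3 -c "
from h import *
go([.5826,-.2043,.034],np.pi)"
```

```text
time: 7.62
tcp_pos: [0.5816, -0.2058, 0.2611]
ee_rot: [3.14, 0.004, -3.141]
ft_force: [0.5, 0.7, -2.5]
finger_gap: 0.311
time: 8.38
tcp_pos: [0.5814, -0.2045, 0.0414]
ee_rot: [3.14, 0.001, -3.14]
ft_force: [-0.2, 0.2, -2.3]
finger_gap: 0.307
shift [-1.2  0.1  7.4] turns(turn,j6) [(np.float64(0.003), np.float64(-1.23)), (np.float64(-3.139), np.float64(1.91))]
```

```bash
python3 -m crank '[[-1,0,4,0],[-1,0,7,0],[-1,0,8,0],[-1,0,8,0]]'; python3 -c "
from h import *
print(read_state()['ft_force'])"; python3 -m crank '[[0,0,0,0],[0,0,0,0],[0,0,0,0]]' 18; python3 -m crank '[[0,0,-20,0],[0,0,-60,0],[0,0,-120,0],[0,0,-180,0],[0,0,-200,0],[0,0,-200,0]]'; python3 -c "
from h import *
print(read_state()['ft_force']);go([.5622,-.322,.24],1.392-np.pi/2)"
```

```text
time: 8.88
tcp_pos: [0.5827, -0.2045, 0.0338]
ee_rot: [3.14, 0.002, -3.14]
ft_force: [0.1, 0.5, -3.5]
finger_gap: 0.31
[ 0.10560349  0.47232885 -3.5056769 ]
time: 9.25
tcp_pos: [0.5827, -0.2045, 0.034]
ee_rot: [3.14, 0.002, -3.14]
ft_force: [0.2, -0.3, -2.6]
finger_gap: 0.307
time: 10.0
tcp_pos: [0.5834, -0.2053, 0.2368]
ee_rot: [3.141, 0.008, -3.14]
ft_force: [0.6, -0.1, -0.9]
finger_gap: 0.214
[ 0.56106047 -0.07626621 -0.91947363]
shift [  21.3 -116.7   -3.4] turns(turn,j6) [(np.float64(0.18), np.float64(-1.23)), (np.float64(-2.961), np.float64(1.91))]
```

```bash
python3 - <<'E'
from h import *
im=snapshot('side'); cv2.imwrite('pics/s5.png',cv2.resize(im[140:320,280:480],None,fx=3.3,fy=3.3))
E
```

```text
(no output)
```

View pics/s5.png

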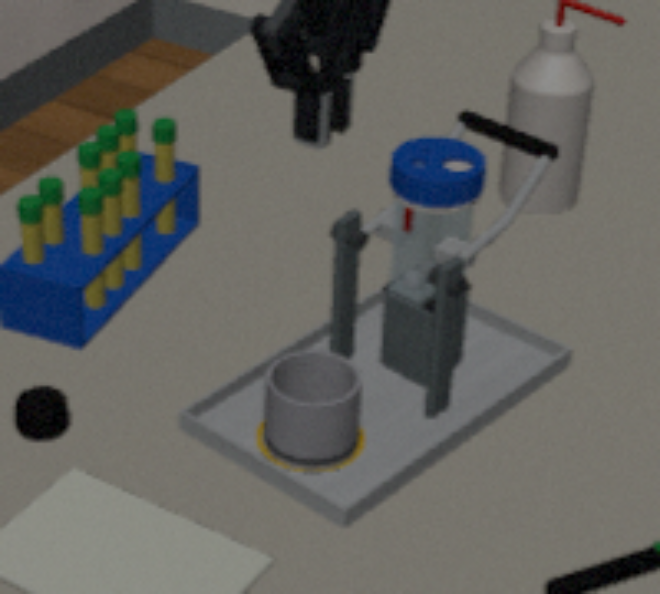

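The jar stands upright on the ring. Now the dial: move over it with the fingers open and wound back 1 rad.

```bash
python3 -m crank '[[5,-30,-15,-0.18],[12,-60,-15,-0.36],[18,-100,-15,-0.54],[21,-117,-15,-0.72],[21,-117,-15,-0.9],[21,-117,-15,-1.0],[21,-117,-15,-1.0]]' 85; python3 -c "
from h import *
im=snapshot('top')
cv2.imwrite('pics/t6.png',cv2.resize(im[225:300,350:500],None,fx=5,fy=5))
go([.5622,-.322,.152],0); s=read_state();print(s['joint_positions'][5],s['finger_gap'],s['tcp_pos'])"
```

```text
time: 10.92
tcp_pos: [0.5612, -0.3218, 0.2476]
ee_rot: [3.141, 0.003, -2.141]
ft_force: [-0.4, 0.2, 1.0]
finger_gap: 0.995
shift [ 0.1 -0.8 95.9] turns(turn,j6) [(np.float64(0.999), np.float64(-1.05)), (np.float64(-2.142), np.float64(2.09))]
-0.2901599580760332 0.994746292961883 [ 0.56134666 -0.32174002  0.24791925]
```

View pics/t6.png

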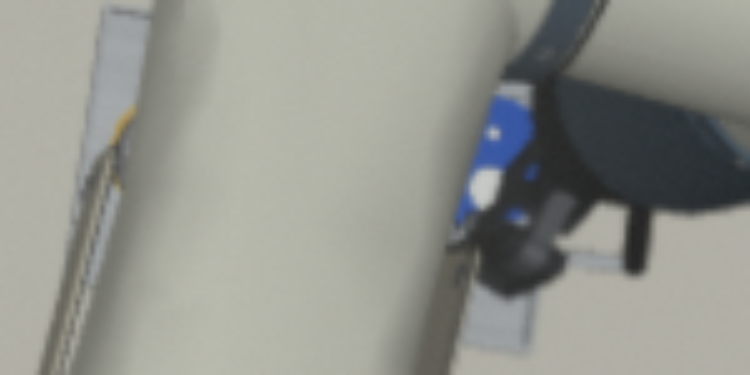

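```bash
python3 -m crank '[[0,-1,40,0],[0,-1,80,0],[0,-1,97,0],[0,-1,97,0]]'; python3 -m crank '[[0,0,0,0],[0,0,0,0],[0,0,0,0],[0,0,0,0]]' 50; python3 -m crank '[[0,0,0,0.15],[0,0,0,0.3],[0,0,0,0.45],[0,0,0,0.6],[0,0,0,0.75],[0,0,0,0.9],[0,0,0,1.0],[0,0,0,1.0]]'; python3 -c "
from h import *
s=read_state();print(s['ft_torque'],s['ft_force'],s['joint_positions'][5])"
```

```text
time: 11.48
tcp_pos: [0.5613, -0.3215, 0.1488]
ee_rot: [3.138, 0.002, -2.144]
ft_force: [-0.4, -0.1, 0.1]
finger_gap: 0.995
time: 11.98
tcp_pos: [0.5639, -0.3229, 0.1518]
ee_rot: [-3.137, 0.003, -2.144]
ft_force: [4.9, -2.8, 4.0]
finger_gap: 0.701
time: 12.98
tcp_pos: [0.565, -0.3248, 0.1521]
ee_rot: [-3.139, 0.008, 3.137]
ft_force: [4.5, -7.4, -6.0]
finger_gap: 0.699
[-2.85020586 -1.70150491 -0.0616071 ] [ 4.494127   -7.41240602 -5.96593197] -1.293084304157383
```

```bash
python3 -m crank '[[0,0,0,0.15],[0,0,0,0.3],[0,0,0,0.45],[0,0,0,0.6],[0,0,0,0.75],[0,0,0,0.85],[0,0,0,0.85]]'; python3 -c "
from h import *
s=read_state();print(s['ft_torque'],s['ft_force'],s['joint_positions'][5])"; python3 -m crank '[[0,0,0,0],[0,0,0,0],[0,0,0,0]]' 85; python3 -m crank '[[0,0,-50,0],[0,0,-90,0],[0,30,-90,0],[0,90,-90,0],[0,140,-90,0],[0,140,-90,0]]';  python3 -c "
from h import *
im=snapshot('top')
s=snapshot('side')
cv2.imwrite('pics/t7.png',np.vstack([cv2.resize(im[230:290,360:490],(780,360)),np.hstack([cv2.resize(s[165:255,360:460],(260,234)),np.zeros((234,520,3),np.uint8)])]));cv2.imwrite('pics/raw7.png',im)"
```

```text
time: 13.85
tcp_pos: [0.5642, -0.3267, 0.152]
ee_rot: [3.141, 0.008, 2.285]
ft_force: [0.3, -7.7, -4.1]
finger_gap: 0.699
[-2.79951978  0.04321553 -0.09302266] [ 0.30045734 -7.69990471 -4.1327656 ] -2.1446708420266516
time: 14.22
tcp_pos: [0.5644, -0.3264, 0.1525]
ee_rot: [3.14, 0.009, 2.285]
ft_force: [-1.1, 0.2, -0.3]
finger_gap: 0.996
time: 14.98
tcp_pos: [0.6716, -0.2308, 0.2408]
ee_rot: [3.141, 0.006, 2.289]
ft_force: [1.2, 0.3, -0.7]
finger_gap: 0.996
```

View pics/t7.png

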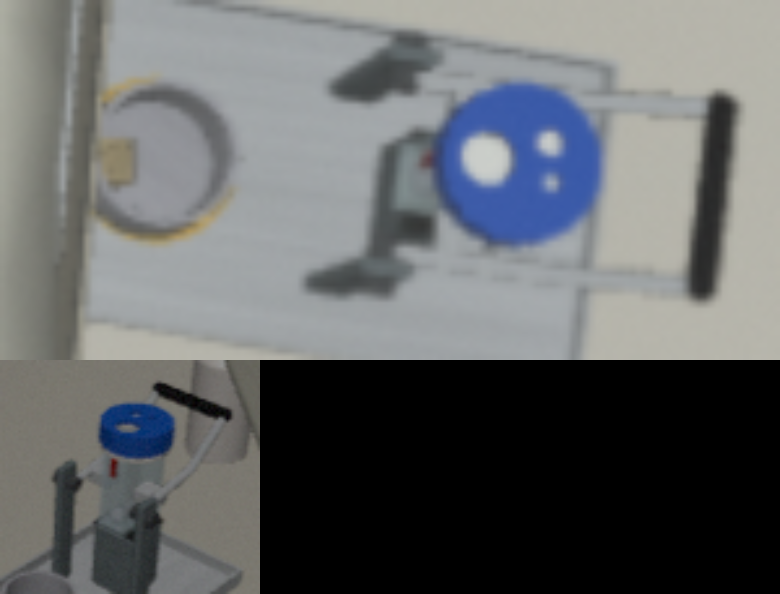

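The top view shows the chip inside the jar and the 20 mm port beside the red mark (dial about 1.15). Next I grip the handle bar at (0.547,-0.400) with the jaws along the pour direction.

```bash
python3 -c "
from h import *
go([.5473,-.3997,.24],-.179)"
```

```text
shift [ -45.  -201.4    2.6] turns(turn,j6) [(np.float64(-0.676), np.float64(-1.12)), (np.float64(-3.818), np.float64(2.02))]
```

```bash
python3 -m crank '[[-12,-50,0,-0.17],[-24,-100,0,-0.34],[-36,-150,0,-0.5],[-45,-190,0,-0.676],[-45,-201,0,-0.676],[-45,-201,0,-0.676]]' 35; python3 -c "
from h import *
go([.5473,-.3997,.141],-.179);print(read_state()['finger_gap'])"
```

```text
time: 15.82
tcp_pos: [0.5466, -0.4003, 0.2434]
ee_rot: [-3.137, 0.008, 2.959]
ft_force: [0.0, -0.2, -0.3]
finger_gap: 0.409
shift [  0.2   1.2 102.4] turns(turn,j6) [(np.float64(-0.004), np.float64(-1.12)), (np.float64(-3.146), np.float64(2.02))]
0.40930263884156165
```

```bash
python3 -m crank '[[0,1,40,0],[0,1,80,0],[0,1,102,0],[0,1,102,0]]'; python3 -m crank '[[0,0,0,0],[0,0,0,0],[0,0,0,0],[0,0,0,0]]' 5; python3 -m crank '[[0,4,-8,0],[0,12,-23,0],[0,20,-32,0],[0,27,-40,0],[0,35,-48,0],[0,44,-54,0],[0,53,-60,0],[0,53,-60,0]]'; python3 -c "
from h import *
s=read_state();print(s['ft_force'],s['finger_gap']*85.4)
p=np.array([.178,.984]);t=s['tcp_pos'];d=t[:2]-[.5678,-.286];print(d@p,np.degrees(np.arctan2(t[2]+.0187-.112,d@p)),np.hypot(t[2]+.0187-.112,d@p))"
```

```text
time: 16.32
tcp_pos: [0.5471, -0.3983, 0.1394]
ee_rot: [-3.139, 0.004, 2.959]
ft_force: [0.2, 1.0, -0.8]
finger_gap: 0.41
time: 16.82
tcp_pos: [0.5476, -0.4016, 0.1429]
ee_rot: [-3.132, 0.009, 2.958]
ft_force: [-1.4, -7.0, 1.8]
finger_gap: 0.114
time: 17.82
tcp_pos: [0.557, -0.3496, 0.2058]
ee_rot: [-3.129, 0.012, 2.959]
ft_force: [-4.0, -5.0, 6.3]
finger_gap: 0.112
[-3.979316   -5.02890139  6.34085544] 9.549967483424734
-0.06447562468894784 119.82069433927519 0.12965466433255654
```

```bash
python3 -m crank '[[0,20,-9,0],[0,41,-15,0],[0,62,-17,0],[0,84,-15,0],[0,105,-9,0],[0,125,0,0],[0,143,13,0],[0,143,13,0]]'; python3 -c "
from h import *
s=read_state();print(s['ft_force'],s['finger_gap']*85.4)
p=np.array([.178,.984]);t=s['tcp_pos'];d=t[:2]-[.5678,-.286];print(d@p,np.degrees(np.arctan2(t[2]+.0187-.112,d@p)),np.hypot(t[2]+.0187-.112,d@p))"
```

```text
time: 18.82
tcp_pos: [0.5834, -0.2049, 0.1901]
ee_rot: [-3.134, 0.011, 2.962]
ft_force: [-2.5, 6.7, 5.2]
finger_gap: 0.112
[-2.52019897  6.6972982   5.23244586] 9.534368537187376
0.08261757354868868 49.52802265808581 0.1272848868408995
```

```bash
python3 -m crank '[[0,8,8,0],[0,15,16,0],[0,22,24,0],[0,28,33,0],[0,32,40,0],[0,35,48,0],[0,36,51,0],[0,36,51,0]]'; python3 -m crank '[[0,0,0,0],[0,0,0,0],[0,0,0,0],[0,0,0,0],[0,0,0,0],[0,0,0,0],[0,0,0,0],[0,0,0,0]]'; python3 -c "
from h import *
s=read_state();print(s['ft_force'],s['finger_gap']*85.4)
p=np.array([.178,.984]);t=s['tcp_pos'];d=t[:2]-[.5678,-.286];print(d@p,np.degrees(np.arctan2(t[2]+.0187-.112,d@p)),np.hypot(t[2]+.0187-.112,d@p))
im=snapshot('side');cv2.imwrite('pics/s8.png',cv2.resize(im[150:310,290:470],None,fx=3.5,fy=3.5))"
```

```text
time: 19.82
tcp_pos: [0.5893, -0.175, 0.1487]
ee_rot: [-3.124, 0.017, 2.962]
ft_force: [-23.1, -6.6, 44.1]
finger_gap: 0.112
time: 20.82
tcp_pos: [0.589, -0.1752, 0.1494]
ee_rot: [-3.123, 0.017, 2.962]
ft_force: [-5.9, -2.1, 9.9]
finger_gap: 0.113
[-5.93243089 -2.05872548  9.9491152 ] 9.67826471818973
0.11274530121653813 26.43538983241067 0.12591093205034007
```

View pics/s8.png

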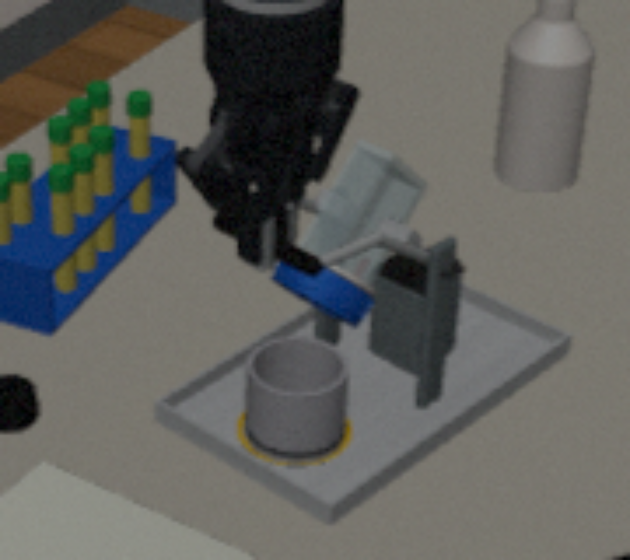

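```bash
python3 -m crank '[[0,0,0,0],[0,0,0,0],[0,0,0,0]]' 35; python3 -m crank '[[0,0,-50,0],[0,0,-90,0],[-60,0,-100,0],[-120,0,-100,0],[-120,50,-100,0],[-120,50,-100,0]]'; python3 -c "
from h import *
s=snapshot('side');im=snapshot('top');cv2.imwrite('pics/t9.png',np.hstack([cv2.resize(im[225:300,360:460],(500,375)),cv2.resize(s[180:280,330:410],(300,375))]))
s=read_state();print(s['tcp_pos'],s['ft_force'])"
```

```text
time: 21.25
tcp_pos: [0.5891, -0.1747, 0.1485]
ee_rot: [-3.123, 0.016, 2.963]
ft_force: [-0.2, 1.0, 0.0]
finger_gap: 0.413
time: 22.0
tcp_pos: [0.7165, -0.1413, 0.2461]
ee_rot: [-3.124, 0.012, 2.966]
ft_force: [-0.3, 0.0, 0.8]
finger_gap: 0.407
[ 0.71516694 -0.14408581  0.24909337] [0.71396302 0.20413256 0.58034156]
```

View pics/t9.png

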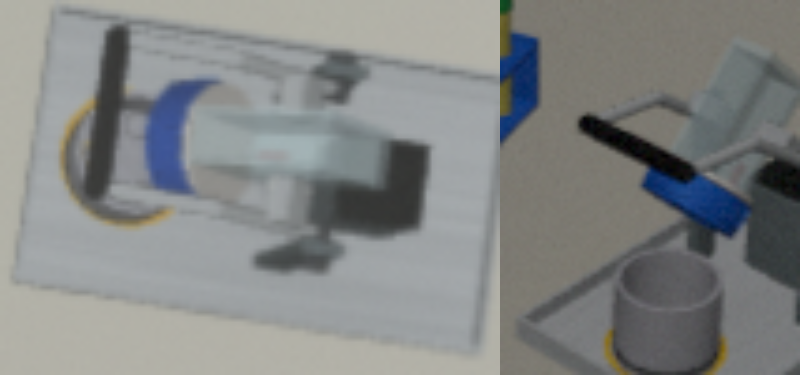

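The hopper is fully tipped and its magazine shows no balls. Going back to the bar to set it upright.

```bash
python3 -m crank '[[60,-25,0,0],[118,-48,0,0],[118,-48,0,0],[118,-48,0,0]]'; python3 -c "
from h import *
go([.589,-.175,.149],-.179)"
```

```text
time: 22.6
tcp_pos: [0.5903, -0.1712, 0.2498]
ee_rot: [-3.123, 0.019, 2.963]
ft_force: [0.7, 0.1, -0.6]
finger_gap: 0.412
shift [  2.4  -2.2 100.9] turns(turn,j6) [(np.float64(-0.001), np.float64(-1.46)), (np.float64(-3.143), np.float64(1.68))]
```

```bash
python3 -m crank '[[2,-2,40,0],[2,-2,80,0],[2,-2,101,0],[2,-2,101,0]]'; python3 -m crank '[[0,0,0,0],[0,0,0,0],[0,0,0,0],[0,0,0,0]]' 5; python3 -m crank '[[0,-4,-8,0],[0,-12,-22,0],[0,-20,-32,0],[0,-27,-40,0],[0,-35,-47,0],[0,-44,-54,0],[0,-53,-60,0],[0,-53,-60,0]]'; python3 -c "
from h import *
s=read_state();print(s['ft_force'],s['finger_gap']*85.4)
p=np.array([.178,.984]);t=s['tcp_pos'];d=t[:2]-[.5678,-.286];print(d@p,np.degrees(np.arctan2(t[2]+.0187-.112,d@p)),np.hypot(t[2]+.0187-.112,d@p))"
```

```text
time: 23.1
tcp_pos: [0.5897, -0.1748, 0.1471]
ee_rot: [-3.123, 0.016, 2.963]
ft_force: [0.1, 0.7, 1.4]
finger_gap: 0.411
time: 23.6
tcp_pos: [0.591, -0.1756, 0.1486]
ee_rot: [-3.122, 0.02, 2.963]
ft_force: [3.0, -4.7, 2.8]
finger_gap: 0.11
time: 24.6
tcp_pos: [0.582, -0.2258, 0.2107]
ee_rot: [-3.125, 0.023, 2.963]
ft_force: [5.1, 2.0, 1.5]
finger_gap: 0.111
[5.08670637 2.03235254 1.47582998] 9.456764961454171
0.061806898542963666 62.23143609074939 0.13266094647796978
```

```bash
python3 -m crank '[[0,-20,-8,0],[0,-41,-13,0],[0,-62,-14,0],[0,-84,-12,0],[0,-105,-6,0],[0,-125,4,0],[0,-143,16,0],[0,-143,16,0]]'; python3 -c "
from h import *
s=read_state();print(s['ft_force'],s['finger_gap']*85.4)
p=np.array([.178,.984]);t=s['tcp_pos'];d=t[:2]-[.5678,-.286];print(d@p,np.degrees(np.arctan2(t[2]+.0187-.112,d@p)),np.hypot(t[2]+.0187-.112,d@p))"
```

```text
time: 25.6
tcp_pos: [0.5566, -0.3689, 0.1962]
ee_rot: [-3.123, 0.024, 2.961]
ft_force: [2.3, -5.0, 1.1]
finger_gap: 0.114
[ 2.29982468 -5.04671334  1.06672306] 9.693356737489143
-0.08360258157858981 129.09290523346246 0.13258051383705372
```

```bash
python3 -m crank '[[0,-8,8,0],[0,-15,16,0],[0,-22,24,0],[0,-28,33,0],[0,-32,41,0],[0,-34,48,0],[0,-34,50,0],[0,-34,50,0]]'; python3 -c "
from h import *
s=read_state();print(s['ft_force'],s['finger_gap']*85.4)
p=np.array([.178,.984]);t=s['tcp_pos'];d=t[:2]-[.5678,-.286];print(d@p,np.degrees(np.arctan2(t[2]+.0187-.112,d@p)),np.hypot(t[2]+.0187-.112,d@p))"; python3 -m crank '[[0,0,0,0],[0,0,0,0],[0,0,0,0]]' 35;  python3 -m crank '[[0,0,-50,0],[0,0,-90,0],[-40,0,-100,0],[-100,0,-100,0],[-100,0,-100,0]]' 85; python3 -c "
from h import *
s=snapshot('side');im=snapshot('top');cv2.imwrite('pics/t10.png',np.vstack([cv2.resize(im[230:290,360:490],(780,360)),np.hstack([cv2.resize(s[165:255,360:460],(260,234)),np.zeros((234,520,3),np.uint8)])]))
s=read_state();print(s['tcp_pos'],s['ft_force']);p=np.array([.178,.984])
go([.5625,-.324,.25],2.285)"
```

```text
time: 26.6
tcp_pos: [0.551, -0.403, 0.1464]
ee_rot: [-3.124, 0.022, 2.96]
ft_force: [-1.9, 4.6, -0.6]
finger_gap: 0.107
[-1.9386023   4.64170436 -0.60864219] 9.14654194094276
-0.11811186543739946 155.79521025983792 0.12949643513961706
time: 26.98
tcp_pos: [0.5512, -0.4035, 0.1468]
ee_rot: [-3.123, 0.023, 2.961]
ft_force: [0.1, -0.0, 0.2]
finger_gap: 0.411
time: 27.6
tcp_pos: [0.6515, -0.4188, 0.2406]
ee_rot: [-3.126, 0.015, 2.962]
ft_force: [-0.3, 1.6, -2.3]
finger_gap: 0.996
[ 0.64831553 -0.41940239  0.24643432] [-0.61875568  0.21183592  0.57426401]
shift [101.5  78.3  -7.1] turns(turn,j6) [(np.float64(0.678), np.float64(-1.9)), (np.float64(-2.463), np.float64(1.24))]
```

View pics/t10.png

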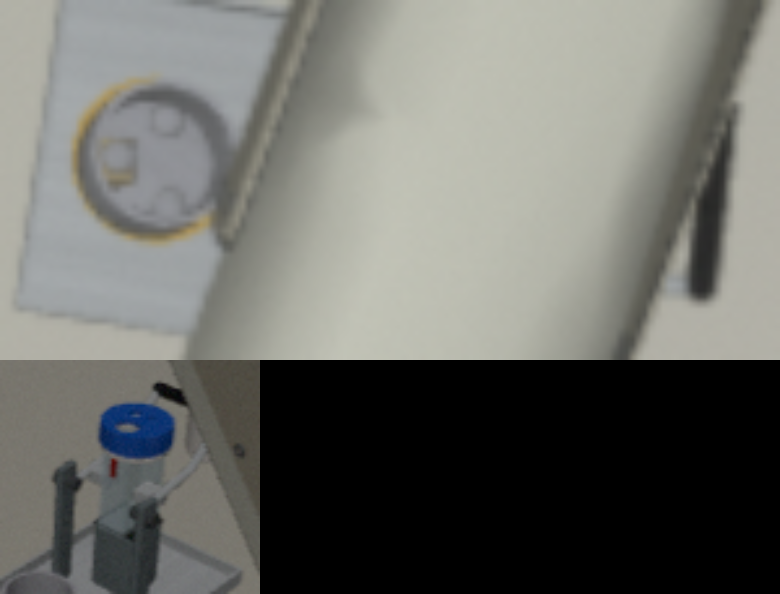

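All three balls and the chip are in the jar, and the hopper is upright. Now I'll shut the dial by turning it back 1.15.

```bash
python3 -m crank '[[50,38,-5,0.17],[101,77,-5,0.34],[101,77,-5,0.51],[101,77,-5,0.678],[101,77,-5,0.678]]'; python3 -c "
from h import *
go([.5635,-.325,.151],2.285)"
```

```text
time: 28.32
tcp_pos: [0.5614, -0.3256, 0.2508]
ee_rot: [-3.141, 0.031, 2.284]
ft_force: [0.2, 0.2, 0.1]
finger_gap: 0.992
shift [ 2.1  2.  99.8] turns(turn,j6) [(np.float64(-0.002), np.float64(-1.9)), (np.float64(-3.143), np.float64(1.24))]
```

```bash
python3 -m crank '[[2,2,40,0],[2,2,80,0],[2,2,99,0],[2,2,99,0]]'; python3 -m crank '[[0,0,0,0],[0,0,0,0],[0,0,0,0],[0,0,0,0]]' 50; python3 -m crank '[[0,0,0,-0.16],[0,0,0,-0.32],[0,0,0,-0.48],[0,0,0,-0.64],[0,0,0,-0.8],[0,0,0,-0.96],[0,0,0,-1.12],[0,0,0,-1.15]]';python3 -m crank '[[0,0,0,-0.01],[0,0,0,-0.01]]'; python3 -m crank '[[0,0,0,0],[0,0,0,0],[0,0,0,0]]' 85; python3 -m crank '[[0,0,-50,0],[0,0,-90,0],[-50,20,-90,0],[-50,80,-90,0],[-50,120,-90,0],[-50,150,-90,0],[-50,150,-90,0]]'; python3 -c "
from h import *
im=snapshot('top');cv2.imwrite('pics/t11.png',cv2.resize(im[230:290,360:490],(780,360)))
s=read_state();print(s['tcp_pos'],s['joint_positions'][5]);go([.583,-.2045,.25],1.392)"
```

```text
time: 28.82
tcp_pos: [0.5623, -0.325, 0.1511]
ee_rot: [-3.14, 0.029, 2.286]
ft_force: [-0.3, 0.1, 0.4]
finger_gap: 0.989
time: 29.32
tcp_pos: [0.5629, -0.3254, 0.1541]
ee_rot: [3.141, 0.033, 2.287]
ft_force: [-1.5, 1.9, 5.3]
finger_gap: 0.692
time: 30.32
tcp_pos: [0.5631, -0.3242, 0.1549]
ee_rot: [-3.113, 0.015, -2.845]
ft_force: [-1.4, 6.3, 2.6]
finger_gap: 0.692
time: 30.58
tcp_pos: [0.5631, -0.3238, 0.1552]
ee_rot: [-3.113, 0.015, -2.836]
ft_force: [-0.2, 3.8, 1.0]
finger_gap: 0.695
time: 30.95
tcp_pos: [0.5633, -0.3245, 0.1556]
ee_rot: [-3.112, 0.016, -2.836]
ft_force: [1.2, 0.2, 0.1]
finger_gap: 0.998
time: 31.82
tcp_pos: [0.5637, -0.1629, 0.2428]
ee_rot: [-3.112, 0.017, -2.834]
ft_force: [0.6, -0.2, 0.9]
finger_gap: 0.998
[ 0.56396199 -0.16393232  0.2425898 ] -1.2656611935690472
shift [ -6.  -44.6  -6. ] turns(turn,j6) [(np.float64(-1.089), np.float64(0.16))]
```

View pics/t11.png

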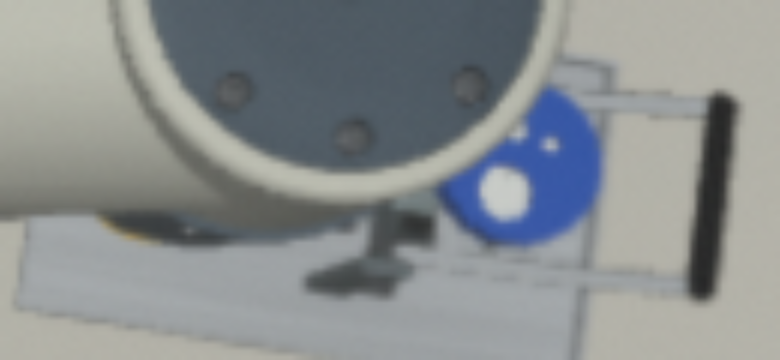

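The dial is shut (port angles average within 1–2° of 0). Next are the jar's position and a finer fit of the holder.

```bash
python3 - <<'E'
from h import *
print("jar",at("top",(360+155/6-.4,230+160/6-.4),.059))
for n,box in (("top",(190,240,260,308)),("side",(232,300,355,412))):
    G=cv2.cvtColor(cv2.imread(f"pics/{n}0.png"),cv2.COLOR_BGR2GRAY);x0,x1,y0,y1=box
    for th in (45,55,65):
        m=(G[y0:y1,x0:x1]<th).astype(np.uint8)
        c=max(cv2.findContours(m,cv2.RETR_EXTERNAL,cv2.CHAIN_APPROX_NONE)[0],key=cv2.contourArea)
        if len(c)<8: continue
        e=cv2.fitEllipse(c);p=np.add(e[0],(x0,y0));print(n,th,p,np.round(e[1],1),at(n,p,.098),at(n,p,.11))
go([.583,-.205,.12],-1.75)
E
```

```text
jar [ 0.57749048 -0.19807144  0.059     ]
top 45 [205.71126461 281.02446938] [ 9.4 19.5] [0.5196412  0.25159297 0.098     ] [0.51899413 0.24851736 0.11      ]
top 55 [212.3669796  283.16198921] [25.6 26.6] [0.51416202 0.23484763 0.098     ] [0.5135739  0.23195217 0.11      ]
top 65 [212.44322586 283.19700241] [26.5 27.5] [0.51407337 0.23465592 0.098     ] [0.51348621 0.23176252 0.11      ]
side 45 [265.35434723 383.32204819] [30.7 45.5] [0.5155926  0.23081971 0.098     ] [0.50811292 0.23782782 0.11      ]
side 55 [265.00372696 383.22684097] [31.1 46.4] [0.51615976 0.23098979 0.098     ] [0.5086693  0.23799467 0.11      ]
side 65 [264.76414871 382.90088654] [32.1 46.9] [0.51688379 0.23071955 0.098     ] [0.50937957 0.23772957 0.11      ]
shift [ -3.7 -41.2 124. ] turns(turn,j6) [(np.float64(-1.088), np.float64(0.16))]
```

```bash
python3 -c "
from h import *
go([.581,-.202,.13],-.179)"; python3 -m crank '[[-3,-20,30,0.16],[-6,-38,70,0.33],[-6,-38,110,0.486],[-6,-38,110,0.486]]'; python3 -c "
from h import *
go([.581,-.202,.13],-.179);go([.581,-.202,.034],-.179)"
```

```text
shift [ -2.9 -38.  113.9] turns(turn,j6) [(np.float64(0.482), np.float64(-1.42)), (np.float64(-2.659), np.float64(1.73))]
time: 32.38
tcp_pos: [0.5817, -0.2018, 0.1303]
ee_rot: [-3.122, 0.021, 2.962]
ft_force: [-0.5, 0.0, 1.1]
finger_gap: 0.994
shift [ 0.7 -0.3  0.3] turns(turn,j6) [(np.float64(-0.009), np.float64(-1.42)), (np.float64(-3.151), np.float64(1.73))]
shift [ 2.7  1.6 96.3] turns(turn,j6) [(np.float64(-0.009), np.float64(-1.42)), (np.float64(-3.151), np.float64(1.73))]
```

```bash
python3 -m crank '[[1,1,40,0],[2,2,75,0],[3,2,94,0],[3,2,94,0]]'; python3 -m crank '[[0,0,0,0],[0,0,0,0],[0,0,0,0]]' 58;  python3 -m crank '[[0,0,0,0],[0,0,0,0],[0,0,0,0]]' 85; python3 -m crank '[[0,0,-3,-0.18],[0,0,-3,-0.36],[0,0,-3,-0.54],[0,0,-3,-0.72],[0,0,-3,-0.9],[0,0,-3,-1.08],[0,0,-3,-1.26],[0,0,-3,-1.44]]';python3 -m crank '[[0,0,0,-0.13],[0,0,0,-0.13],[0,0,0,-0.13]]'; python3 -m crank '[[0,0,0,0],[0,0,0,0],[0,0,0,0]]' 58
```

```text
time: 32.88
tcp_pos: [0.5811, -0.2021, 0.0369]
ee_rot: [-3.121, 0.021, 2.964]
ft_force: [0.8, -0.3, 0.9]
finger_gap: 0.996
time: 33.25
tcp_pos: [0.5831, -0.203, 0.0404]
ee_rot: [-3.12, 0.026, 2.966]
ft_force: [-0.6, -0.9, 6.4]
finger_gap: 0.728
time: 33.62
tcp_pos: [0.5832, -0.2029, 0.0406]
ee_rot: [-3.12, 0.026, 2.966]
ft_force: [0.2, 0.3, 0.5]
finger_gap: 0.999
time: 34.62
tcp_pos: [0.583, -0.2028, 0.0434]
ee_rot: [-3.113, -0.018, -1.871]
ft_force: [-0.2, 0.5, -0.4]
finger_gap: 0.996
time: 35.0
tcp_pos: [0.5829, -0.2028, 0.0433]
ee_rot: [-3.116, -0.021, -1.744]
ft_force: [-0.3, -0.8, 0.1]
finger_gap: 0.996
time: 35.38
tcp_pos: [0.5831, -0.2029, 0.0441]
ee_rot: [-3.115, -0.022, -1.744]
ft_force: [-1.7, 0.8, 5.3]
finger_gap: 0.716
```

```bash
python3 -m crank '[[0,0,0,0],[0,0,0,0],[0,0,0,0]]' 85; python3 -m crank '[[0,0,6,0],[0,0,12,0],[0,0,12,0]]'; python3 -m crank '[[0,0,0,0],[0,0,0,0],[0,0,0,0],[0,0,0,0]]' 58; python3 -m crank '[[0,0,-40,0],[0,0,-90,0],[0,0,-150,0],[0,0,-200,0],[0,0,-220,0],[0,0,-220,0]]';python3 -c "
from h import *
go([.515,.231,.26],-1.52); print(read_state()['ft_force'])"
```

```text
time: 35.75
tcp_pos: [0.583, -0.2029, 0.044]
ee_rot: [-3.115, -0.022, -1.744]
ft_force: [-0.6, -0.3, -0.5]
finger_gap: 0.997
time: 36.12
tcp_pos: [0.5827, -0.2031, 0.031]
ee_rot: [-3.117, -0.022, -1.745]
ft_force: [0.1, -0.2, -0.8]
finger_gap: 0.995
time: 36.62
tcp_pos: [0.5832, -0.2033, 0.0317]
ee_rot: [-3.116, -0.022, -1.744]
ft_force: [-0.2, 0.9, 4.7]
finger_gap: 0.729
time: 37.38
tcp_pos: [0.5787, -0.1973, 0.2518]
ee_rot: [-3.115, -0.021, -1.744]
ft_force: [0.6, 0.0, -4.7]
finger_gap: 0.729
shift [-410.6  136.2  -20.4] turns(turn,j6) [(np.float64(-0.226), np.float64(-0.37)), (np.float64(-3.368), np.float64(2.77))]
[ 0.61032661  0.03267229 -4.66361523]
```

```bash
python3 -m crank '[[-40,13,-2,0],[-85,28,-4,-0.05],[-135,45,-7,-0.1],[-185,61,-9,-0.15],[-235,78,-12,-0.2],[-285,95,-14,-0.22],[-330,110,-16,-0.22],[-330,110,-16,-0.22]]';  python3 -c "
from h import *
go([.515,.231,.26],-1.52)"
```

```text
time: 38.38
tcp_pos: [0.5253, 0.1498, 0.2547]
ee_rot: [-3.125, -0.027, -1.52]
ft_force: [0.0, -0.4, -3.4]
finger_gap: 0.726
shift [-81.4   6.1  -7.6] turns(turn,j6) [(np.float64(-0.003), np.float64(-0.37)), (np.float64(-3.145), np.float64(2.77))]
```

```bash
python3 -m crank '[[-40,3,0,0],[-75,6,-5,0],[-82,6,-5,0],[-82,6,-5,0]]'; python3 -c "
from h import *
go([.515,.231,.16],-1.52)"
```

```text
time: 38.88
tcp_pos: [0.5146, 0.2309, 0.2557]
ee_rot: [-3.128, -0.029, -1.52]
ft_force: [-0.1, -0.3, -3.7]
finger_gap: 0.732
shift [-2.8  0.9 95.6] turns(turn,j6) [(np.float64(-0.003), np.float64(-0.37)), (np.float64(-3.144), np.float64(2.77))]
```

```bash
python3 -m crank '[[-1,0,35,0],[-2,1,70,0],[-3,1,94,0],[-3,1,94,0]]'; python3 -c "
from h import *
im=snapshot('side');t=snapshot('top')
print(masks_of('jar','side')[0]['location'])
cv2.imwrite('pics/s12.png',np.hstack([cv2.resize(im[280:480,140:340],(500,500)),cv2.resize(t[230:330,190:250],(300,500))]))
go([.515,.231,.13],-1.52)"
```

```text
time: 39.38
tcp_pos: [0.5137, 0.229, 0.1593]
ee_rot: [-3.133, -0.032, -1.522]
ft_force: [0.2, 0.5, -2.8]
finger_gap: 0.729
[343.2, 362.7]
shift [-1.   1.3 33. ] turns(turn,j6) [(np.float64(-0.011), np.float64(-0.37)), (np.float64(-3.152), np.float64(2.77))]
```

View pics/s12.png

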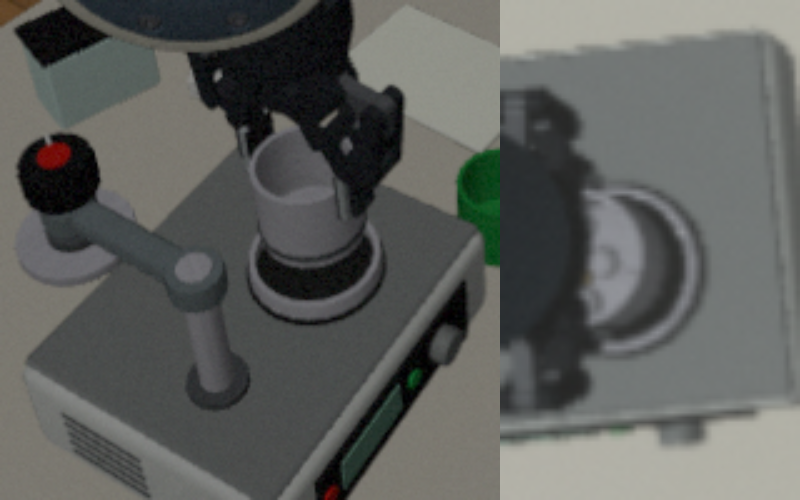

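The jar hangs level just above the holder and looks centred. Lowering now.

```bash
python3 -m crank '[[-1,1,12,0],[-1,1,22,0],[-1,1,28,0],[-1,1,28,0]]'; python3 -c "
from h import *
print(read_state()['ft_force']);go([.515,.231,.1255],-1.52)"
```

```text
time: 40.02
tcp_pos: [0.5149, 0.2309, 0.1343]
ee_rot: [-3.127, -0.029, -1.521]
ft_force: [-0.3, -0.0, -2.2]
finger_gap: 0.724
[-0.27631101 -0.02986827 -2.21796171]
shift [-0.4 -0.   8.8] turns(turn,j6) [(np.float64(-0.013), np.float64(-0.37)), (np.float64(-3.155), np.float64(2.77))]
```

```bash
python3 -m crank '[[0,0,4,0],[0,0,7,0],[0,0,9,0],[0,0,9,0]]'; python3 -m crank '[[0,0,0,0],[0,0,0,0],[0,0,0,0]]' 85; python3 -m crank '[[0,0,-15,0],[0,0,-60,0],[0,0,-120,0],[0,0,-140,0],[0,0,-140,0]]'; python3 -c "
from h import *
print(read_state()['ft_force']);go([.555,.325,.27],np.pi)"
```

```text
time: 40.52
tcp_pos: [0.5151, 0.2306, 0.1259]
ee_rot: [-3.127, -0.029, -1.521]
ft_force: [-2.7, -0.6, 1.5]
finger_gap: 0.727
time: 40.9
tcp_pos: [0.5153, 0.2307, 0.1261]
ee_rot: [-3.126, -0.028, -1.521]
ft_force: [0.1, -0.5, 0.4]
finger_gap: 0.994
time: 41.52
tcp_pos: [0.5138, 0.2351, 0.2691]
ee_rot: [-3.121, -0.025, -1.521]
ft_force: [-0.4, 0.1, -0.8]
finger_gap: 0.996
[-0.35095081  0.11657768 -0.78811605]
shift [-87.7 -45.7  -2.2] turns(turn,j6) [(np.float64(1.619), np.float64(-2.1)), (np.float64(-1.522), np.float64(1.04))]
```

The jar is seated (its underside is at about 0.098). Now I'll straddle the clamp arm loosely and swing it over.

```bash
python3 -m crank '[[-30,-15,0,-0.18],[-60,-30,0,-0.36],[-88,-40,0,-0.54],[-88,-40,0,-0.72],[-88,-40,0,-0.9],[-88,-40,0,-1.08],[-88,-40,0,-1.26],[-88,-40,0,-1.44]]' 36; python3 -m crank '[[0,0,0,-0.14],[0,0,0,-0.14]]'; python3 -c "
from h import *
go([.551,.327,.171],.06)
im=snapshot('top')[225:325,145:255]
cv2.imwrite('pics/t13.png',cv2.resize(im,None,fx=5,fy=5))"
```

```text
time: 42.52
tcp_pos: [0.5489, 0.3248, 0.2667]
ee_rot: [3.117, -0.022, -0.074]
ft_force: [0.2, 0.3, 0.4]
finger_gap: 0.42
time: 42.78
tcp_pos: [0.5486, 0.3246, 0.2657]
ee_rot: [3.114, -0.017, 0.065]
ft_force: [0.8, -0.4, 0.1]
finger_gap: 0.424
shift [ 0.9 -4.9 94.6] turns(turn,j6) [(np.float64(3.146), np.float64(-2.05)), (np.float64(0.005), np.float64(1.1))]
```

View pics/t13.png

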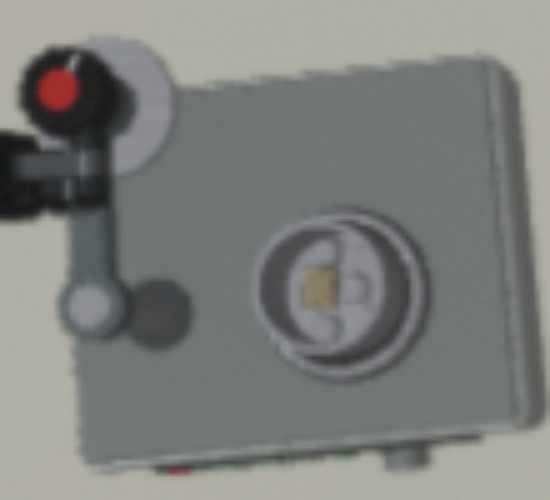

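The top view shows the chip and three balls in the jar, the jar seated, and the open fingers in line with the arm.

```bash
python3 -m crank '[[1,-3,35,0],[1,-4,70,0],[1,-5,94,0],[1,-5,94,0]]'; python3 -c "
from h import *
s=read_state();print(s['ft_force'],s['finger_gap']*85.4)
# arc rows in current tool frame
P0=np.array([.505,.324]);r=R.from_euler('xyz',s['ee_rot'])
for a in np.arange(.06,-1.66,-.17):
    P=np.r_[P0+.046*np.array([np.cos(a),np.sin(a)]),.171]; print(round(.06-a,2),(r.inv().apply(P-s['tcp_pos'])*1000).round(1))"
```

```text
time: 43.32
tcp_pos: [0.5501, 0.3263, 0.1695]
ee_rot: [3.111, -0.013, 0.061]
ft_force: [-0.4, -0.1, 0.4]
finger_gap: 0.416
[-0.39733733 -0.10287614  0.43696621] 35.56170099829841
0.0 [ 0.9 -0.4 -1.5]
0.17 [ 0.2  7.4 -1.2]
0.34 [-1.7 14.9 -1. ]
0.51 [-5.  22.  -0.9]
0.68 [-9.4 28.5 -0.7]
0.85 [-14.8  34.1  -0.6]
1.02 [-21.1  38.8  -0.6]
1.19 [-28.   42.3  -0.5]
1.36 [-35.5  44.6  -0.6]
1.53 [-43.3  45.5  -0.6]
1.7 [-51.1  45.2  -0.8]
```

```bash
python3 -m crank '[[0,7,-1,0.17],[-2,15,-1,0.34],[-5,22,-1,0.51],[-9,28,-1,0.68],[-15,34,-1,0.85],[-21,39,-1,1.02],[-28,42,0,1.19],[-35,45,0,1.36]]'; python3 -c "
from h import *
s=read_state();print(s['ft_force'],s['finger_gap']*85.4)
P0=np.array([.505,.324]);r=R.from_euler('xyz',s['ee_rot']);d=s['tcp_pos'][:2]-P0;print(np.arctan2(d[1],d[0]),np.hypot(*d))
for a in (-1.47,-1.6,-1.7,-1.8):
    P=np.r_[P0+.046*np.array([np.cos(a),np.sin(a)]),.171]; print(a,(r.inv().apply(P-s['tcp_pos'])*1000).round(1))"
```

```text
time: 44.32
tcp_pos: [0.5192, 0.2807, 0.1728]
ee_rot: [-3.13, -0.03, -1.307]
ft_force: [2.7, 3.3, 0.2]
finger_gap: 0.422
[2.74230495 3.33846576 0.22056329] 36.04657241214676
-1.254850367815782 0.04558071131061831
-1.47 [-0.2  9.9  1.6]
-1.6 [-1.5 15.7  1.5]
-1.7 [-3.1 20.   1.4]
-1.8 [-5.1 24.2  1.3]
```

```bash
python3 -m crank '[[0,5,1,0.1],[0,10,1,0.2],[-1,14,1,0.22],[-2,18,1,0.22],[-2,18,1,0.22]]'; python3 -c "
from h import *
s=read_state();print(s['ft_force'],s['finger_gap']*85.4);P0=np.array([.505,.324]);d=s['tcp_pos'][:2]-P0;print(np.arctan2(d[1],d[0]))
snapshot('top')
for l in ('knob_grip','clamp_mid'):
  for m in spot_point(l,'top')[:2]: print(l,m['location'],m['conf'],at('top',m['location'],.213 if l=='knob_grip' else .186))
snapshot('side')
for m in spot_point('knob_grip','side')[:2]: print(m['location'],m['conf'],at('side',m['location'],.213))"
```

```text
time: 44.95
tcp_pos: [0.5013, 0.278, 0.1721]
ee_rot: [-3.123, -0.026, -1.526]
ft_force: [1.7, 0.1, 1.0]
finger_gap: 0.419
[1.71204246 0.08750403 1.04658335] 35.77995035510139
-1.651290111503744
knob_grip [204.0, 280.7] 0.87 [0.51420659 0.22598347 0.213     ]
knob_grip [186.6, 282.4] 0.68 [0.5109016  0.26530676 0.213     ]
clamp_mid [186.1, 281.1] 0.84 [0.51526847 0.2746075  0.186     ]
[256.8, 332.8] 0.46 [0.51280813 0.23694454 0.213     ]
```

```bash
python3 -m crank '[[0,3,0,0],[0,6,0,0],[0,6,0,0]]'; python3 -c "
from h import *
print(read_state()['ft_force'],read_state()['tcp_pos'])"
```

```text
time: 45.58
tcp_pos: [0.5, 0.2779, 0.1716]
ee_rot: [-3.115, -0.027, -1.527]
ft_force: [21.9, -1.3, -10.2]
finger_gap: 0.425
[ 21.90812549  -1.26666838 -10.17063816] [0.50001477 0.27787083 0.17155229]
```

```bash
python3 -m crank '[[0,-8,0,0],[0,-8,-20,0],[0,-8,-60,0],[0,-8,-90,-0.18],[0,-8,-100,-0.36],[0,-8,-100,-0.54],[0,-8,-100,-0.72],[0,-8,-100,-0.9]]' 60; python3 -m crank '[[0,0,0,-0.18],[0,0,0,-0.36],[0,0,0,-0.54],[0,0,0,-0.72],[0,0,0,-0.9],[0,0,0,-1.08],[0,0,0,-1.26],[0,0,0,-1.44]]'; python3 -m crank '[[0,0,0,-0.18],[0,0,0,-0.36],[0,0,0,-0.5],[0,0,0,-0.5]]'; python3 -c "
from h import *
s=read_state();print(s['joint_positions'][5]);go([.5145,.231,.235],s['ee_rot'][2]);go([.5145,.231,.2],s['ee_rot'][2])"
```

```text
time: 46.58
tcp_pos: [0.5044, 0.2808, 0.271]
ee_rot: [3.135, -0.036, -0.62]
ft_force: [0.7, -1.1, -0.4]
finger_gap: 0.701
time: 47.58
tcp_pos: [0.5037, 0.2808, 0.2703]
ee_rot: [3.106, 0.004, 0.826]
ft_force: [-0.4, -0.1, 0.6]
finger_gap: 0.703
time: 48.08
tcp_pos: [0.5031, 0.2808, 0.2697]
ee_rot: [3.114, 0.021, 1.325]
ft_force: [0.7, -0.3, -0.5]
finger_gap: 0.706
2.091627414150368
shift [-44.7  22.2  36.3] turns(turn,j6) [(np.float64(3.14), np.float64(-0.67)), (np.float64(-0.001), np.float64(2.47))]
shift [-44.   21.2  71.3] turns(turn,j6) [(np.float64(3.14), np.float64(-0.67)), (np.float64(-0.001), np.float64(2.47))]
```

```bash
python3 -m crank '[[-22,11,10,0],[-44,21,30,0],[-44,21,50,0],[-44,21,70,0],[-44,21,70,0]]';python3 -c "
from h import *
go([.5145,.231,.2],read_state()['ee_rot'][2])"; python3 -m crank '[[0,0,0,0],[0,0,0,0],[0,0,0,0],[0,0,0,0]]' 25
```

```text
time: 48.7
tcp_pos: [0.5132, 0.2304, 0.1996]
ee_rot: [3.117, 0.024, 1.322]
ft_force: [-0.4, 0.8, 0.1]
finger_gap: 0.703
shift [ 0.9  1.2 -0.4] turns(turn,j6) [(np.float64(3.134), np.float64(-0.67)), (np.float64(-0.008), np.float64(2.47))]
time: 49.2
tcp_pos: [0.5136, 0.2307, 0.2007]
ee_rot: [3.116, 0.023, 1.322]
ft_force: [-0.6, 0.6, 5.9]
finger_gap: 0.445
```

```bash
q="from h import *;s=read_state();print(s['ft_torque'].round(2),s['ft_force'].round(1),s['joint_positions'][5])"; python3 -m crank '[[0,0,0,0.17],[0,0,1,0.34],[0,0,1,0.51],[0,0,1,0.68],[0,0,2,0.85],[0,0,2,1.02],[0,0,3,1.19],[0,0,3,1.36]]'; python3 -c "$q"; python3 -m crank '[[0,0,0,0.17],[0,0,1,0.34],[0,0,1,0.51],[0,0,1,0.68],[0,0,2,0.85],[0,0,2,1.02],[0,0,3,1.19],[0,0,3,1.36]]'; python3 -c "$q"
```

```text
time: 50.2
tcp_pos: [0.5149, 0.2309, 0.2006]
ee_rot: [3.116, -0.025, -0.042]
ft_force: [-1.1, -0.9, 12.3]
finger_gap: 0.449
[-0.18  0.86  0.05] [-1.1 -0.9 12.3] 0.7968996136331614
time: 51.2
tcp_pos: [0.5157, 0.2309, 0.2004]
ee_rot: [-3.118, -0.03, -1.408]
ft_force: [-2.7, -1.8, 14.0]
finger_gap: 0.452
[-0.24  1.77  0.13] [-2.7 -1.8 14. ] -0.5684635245875093
```

```bash
q="from h import *;s=read_state();print(s['ft_torque'].round(2),s['ft_force'].round(1),s['joint_positions'][5])"; python3 -m crank '[[0,0,-2,0.17],[0,0,-2,0.34],[0,0,-2,0.51],[0,0,-2,0.68],[0,0,-2,0.85]]'; python3 -c "$q"; python3 -m crank '[[0,0,0,0.15],[0,0,0,0.3],[0,0,0,0.45],[0,0,0,0.6]]'; python3 -c "$q"; python3 -m crank '[[0,0,0,0.15],[0,0,0,0.3],[0,0,0,0.45]]'; python3 -c "$q"
```

```text
time: 51.82
tcp_pos: [0.5136, 0.2311, 0.2007]
ee_rot: [-3.108, -0.005, -2.263]
ft_force: [-3.8, -0.0, -0.0]
finger_gap: 0.45
[0.7  2.07 0.26] [-3.8 -0.  -0. ] -1.423654341979719
time: 52.32
tcp_pos: [0.5131, 0.2313, 0.2007]
ee_rot: [-3.112, 0.014, -2.868]
ft_force: [-1.7, -1.5, 2.0]
finger_gap: 0.446
[0.43 0.9  0.25] [-1.7 -1.5  2. ] -2.0283801093752065
time: 52.7
tcp_pos: [0.5131, 0.2313, 0.2007]
ee_rot: [-3.121, 0.026, 2.96]
ft_force: [-0.1, -0.7, 1.3]
finger_gap: 0.448
[0.15 0.13 0.23] [-0.1 -0.7  1.3] -2.483067645913389
```

The torque plateaus at about 0.25 N m over the last ~1.8 rad, so the ratchet is slipping. Release, retreat and take a last look.

```bash
python3 -m crank '[[0,0,0,0],[0,0,0,0],[0,0,0,0]]' 70; python3 -m crank '[[0,0,-30,0],[0,0,-70,0],[0,0,-100,0],[0,0,-100,0]]'; python3 -c "
from h import *
go([.36,.0,.30],read_state()['ee_rot'][2])"
```

```text
time: 53.08
tcp_pos: [0.513, 0.2314, 0.2006]
ee_rot: [-3.121, 0.026, 2.962]
ft_force: [0.7, 0.3, 0.1]
finger_gap: 0.818
time: 53.58
tcp_pos: [0.5118, 0.2345, 0.3033]
ee_rot: [-3.125, 0.03, 2.963]
ft_force: [0.6, 1.1, 0.0]
finger_gap: 0.815
shift [ 107.8 -257.7    4.3] turns(turn,j6) [(np.float64(0.0), np.float64(-1.75)), (np.float64(-3.141), np.float64(1.39))]
```

```bash
python3 -m crank '[[22,-50,0,0],[42,-100,0,0],[63,-150,0,0],[84,-200,0,0],[100,-240,0,0],[108,-258,0,0],[108,-258,0,0]]'; python3 -c "
from h import *
t=snapshot('top');s=snapshot('side')
a=cv2.resize(t[140:320,140:500],(792,396));b=cv2.resize(s[320:480,130:345],(269,200));c=cv2.resize(s[160:400,230:500],(225,200));e=cv2.resize(t[225:325,145:255],(220,200))
v=np.zeros((596,792,3),np.uint8);v[:396]=a;v[396:,:269]=b;v[396:,269:494]=c;v[396:,494:714]=e
cv2.imwrite('pics/fin.png',v)
K=(('knob_grip',.213),('clamp_mid',.186))
for n in('top','side'):
  for l,z in K:
    for m in spot_point(l,n)[:1]: print(n,l,round(m['conf'],2),at(n,m['location'],z))"
```

```text
time: 54.45
tcp_pos: [0.3593, -0.0007, 0.3042]
ee_rot: [-3.126, 0.03, 2.962]
ft_force: [1.7, -0.1, 0.4]
finger_gap: 0.821
top knob_grip 0.68 [0.51515434 0.2309571  0.213     ]
top clamp_mid 0.89 [0.50434991 0.27676391 0.186     ]
side knob_grip 0.72 [0.51444517 0.23616222 0.213     ]
side clamp_mid 0.68 [0.50720647 0.28166134 0.186     ]
```

View pics/fin.png

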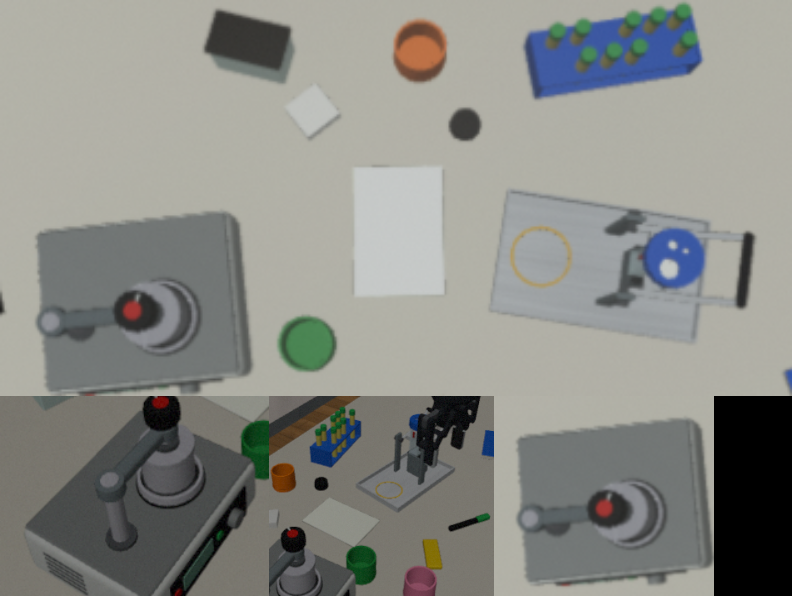

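The final picture shows the clamp over the jar with the lid on it, the hopper upright, the dial shut, an empty tile and tray, and the bystanders where they were. I'm handing the job in.

```bash
python3 -c "
from h import *
print(finish_job())"
```

```text
the job is handed in; nothing more can be done
None
```

The job is done and handed in at about 54 s of the 210 s allowed.

**What I did**
- I put the only chip on the tile into the steel jar and stood the jar on the yellow ring.
- I turned the dial to the 20 mm port, tipped the hopper fully and set it upright again with the dial shut.
- I put the jar in the mill holder, swung the clamp arm to its stop and turned the knob about 4.6 rad clockwise.

**What the last checks showed**
- **Jar contents:** a picture of the jar in the holder, before clamping, showed the chip and all three balls inside.
- **Dial:** the port angles put it within about 2° of shut, though single ports disagreed by −4° to +7°.
- **Clamp:** the torque levelled off near 0.25 N m over the last ~1.8 rad, so the ratchet was slipping. I read this from the torque and did not see it directly.
- **Final picture:** the lid sits on the jar under the clamp. The hopper is upright, the tile is empty, and every bystander in view is where it was. The amber bottle was outside that view.

**What did not go as planned**
- **Jar lifted:** while releasing the chip, the opening fingers spread against the jar's inside wall and lifted it. It stayed level, and I carried it to the ring that way.
- **Force at the hopper stop:** the wrist force peaked at about 44 N when the hopper met its stop, with the fingers holding the bar.
- **Tool tilt:** the tool ended up leaning about 2° through the run.
- **Fingertips on the clamp arm:** they seem to have rested on it with about 14 N for part of the tightening.

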